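# Hang the accessory shelf bracket on the microscope bench's slotted upright

### The arm

A 7-joint arm with a two-finger parallel gripper is mounted at the origin on the work surface. World frame = base frame: x ahead of the robot, y to its left, z up, the work surface at z = 0. Lengths are in m, angles in rad, forces in N, time in s.
With the tool pointing down it reaches from about 0.425 to 0.875 m from the base axis. Payload 4.7 kg.
Tool frame: the origin (TCP) lies midway between the tips of the shut fingers; the grasp point (between the pads) lies ctrl.grasp_offset behind it (ctrl.grasp_offset is the distance from the TCP to the grasp point, in m); z points along the fingers, y is the line along which they close (so a half turn about z gives the same grasp; the last joint's range is limited). The gripper opens to 87 mm and grips with 3 to 60 N. Pads are 19 mm wide; open, the fingers measure 117 mm over their backs; the gripper's body (75 mm by 190 mm) begins 51 mm behind the grasp point.
Start: joints at [1.2, 0.321, -0.07, 1.45, 0.023, 1.371, -0.057], TCP at [0.244, -0.602, 0.223] pointing down, gripper open.
Joint ranges: [-2.86, 2.86], [-0.3, 2.09], [-1.38, 1.24], [0.06, 2.45], [-1.56, 4.7], [0.09, 2.05], [-2.69, 2.69]. Speed limits (rad/s): [2.57, 2.57, 3.14, 3.14, 3.14, 3.14, 3.14].

### API

Orientations are given as a rotation vector (axis times angle).
In Python, from bench import ctrl gives the robot as it stands. The module is installed in compiled form; this text tells all that it offers.
- The arm moves only by the tool jog_arm, never from a script. Its argument "moves" is one flat list of numbers, 7 for each row, row after row: the shift along the tool's x, y, z in units of 30 cm (1.0 is 30 cm), then the turn, a rotation vector about the tool's x, y, z in units of 60 degrees (1.0 is 60 degrees), then the gripper's target within -1 to 1 (fully open at 1, half-way at 0, shut at -1). In form: [x, y, z, wx, wy, wz, fingers, x, y, z, wx, wy, wz, fingers, ...]. A call has exactly 8 rows; each row is the pose to reach, as a shift and turn from the pose commanded when the call began, along the tool's axes at that moment; what a row does not reach only later rows make up. A row lasts 1/8 s, in which the tool goes at most 62.5 mm and 10.7 degrees, less where a joint would pass 70% of its speed; a pose out of reach is approached as far as the arm can. A call with a number of a shift or a turn outside -1 to 1 is refused whole. A call with a gripper value outside its range is refused whole. The fingers move at their own pace and stop on an object; "newtons" is the grip in N (left out, the last holds). Time passes only in rows, so rows that repeat a pose let the fingers close, or fill a call up. It gives the time, the measured TCP pose, the force, the opening and the grip force at its end, in the units of the state.
- ctrl.get_state(): the state, without advancing time (a new reading comes with each control period).
- ctrl.get_image(name): name is "scene" or "side" or "wrist"; returns a dict with "pixels" (480x640x3 uint8, red, green, blue), "fx", "fy", "cx", "cy" (pixels), "xyz" and "rotation" of the camera in the world; the wrist camera has in their place "tool_from_camera" (4x4, takes a point from camera to tool coordinates, whose origin is the TCP and whose axes are the flange's). Camera axes: x right, y up, looking along -z (the intrinsics and any distortion apply to the point x, -y, -z); pixel columns grow to the right and rows downward; lengths in m; the calibration is good to about 2 mm. A picture is of the moment at which its call begins: read the wrist's pose just before it. There is no depth.
- ctrl.close_job(): hands the job in; it is judged then, once.
The state is a dict: "time": time; "joint_positions": joint angles; "qd": joint speeds; "joint_torque": joint torques, N m; "position": TCP position; "tool_rot": TCP orientation; "ft_force": force on the tool from outside, world axes, zero at the start; "torque": the same for the moment, N m; "grip_width": opening from 0.0 (shut) to 1.0 (fully open); "grip_force": force on a finger pad.
Only numpy, scipy, OpenCV 4.12 (cv2) and the standard library are available. Lean on these libraries where they do the work, as an engineer would, in place of code of your own. Each camera call takes 0.05 s, during which the arm holds its last target. There are 200 camera calls.

### The job

Pick up the small aluminium shelf bracket, hook both its claws into the two slots of the upright until its back is flush with the strip, then press it down until the locking pin snaps out over the claw. Find the slots and press gently, without forcing the bracket against the upright; let go of it, and leave everything else on the bench where it is.

Things in the scene. Friction and masses are not known exactly. Their poses are not given: they have to be found in the camera images.
- upright: Slotted upright fixed to the bench: foot plate, column and, clamped to it, a vertical steel strip 42 mm wide, 118 mm tall, 4 mm thick with two slots, one above the other. Origin: on the bench below the middle line of the strip's front face. +x level INTO the face (the way the claws go in), y along the face, z up. Front face is the plane x = 0, slots centred on y = 0. It bears 45 N at most.
- strip_mid (a point): Fixed mark on the upright, on the face's middle line, 127 mm above the bench; axes as the upright. The strip is clamped higher or lower at will: the lower slot's lower edge lies anywhere from 12 mm below to 12 mm above this mark, to be seen or felt. Slots 11 mm wide, 24 mm high; upper slot 50 mm above the lower. Strip top 88 mm above the lower slot's lower edge.
- pin (a joint): Sprung locking pin behind the top of the upper slot, moving along the upright's x. 0 = out, as at the start; grows (m) as an entering claw pushes it back against 2 to 3 N, to 0.004-0.007 with the claws fully in. When the bracket is pressed down to within 2 mm of its stop the pin snaps out over the claw (about 0 again): locked, it cannot lift out.
- pad (a point): Mark on the upright 8 mm below strip_mid, 10 mm behind the face: about where a sprung pad sits behind the lower slot (it moves with the strip). It meets the lower claw's tip 6 mm before the bracket is fully down, pushing up with 5 N at first touch and 9 to 10 N at the stop. The bracket's weight alone does not overcome it; rubbing claws add some newtons.
- bracket_grip (a point): Where to grip the loose aluminium shelf bracket (about 0.25 kg), standing on its flat tray. Axes: x level towards the claws, y across the web, z up. Middle of the upper web, an upright plate 10 mm thick (y), reaching 26 mm to -x, 30 mm to +x, 12 mm up; free on both sides 60 mm down. 78 mm above the tray's underside. Tray 112 x 70 mm, reaching 82 mm to -x.
- bracket_back (a point): Point on the bracket's flat back, the face that comes against the strip: on its middle line, 47 mm above the tray's underside, 34 mm in +x and 31 mm below bracket_grip; same axes. Back plate 26 mm wide, 80 mm tall. Pressed home it is 29 mm (locked: up to 31) above the lower slot's lower edge, 0 to 2 mm from the strip.
- bracket_claw (a point): Root of the lower of two like claws, at the underside of its neck, in the plane of the back, 29 mm below bracket_back; the upper claw is 50 mm higher. Each sticks out in +x, 6 mm thick (y): a neck 6 mm long, 8 mm high, then a hook 6 mm long reaching from 8 mm below to 8 mm above the neck's underside. Home, the necks rest on the slots' lower edges.
- slidebox: bystander, to be left where it is: closed flat slide box, grey with white lid, 102 x 77 x 35 mm; origin at the centre of its underside
- oil: bystander, to be left where it is: small amber immersion-oil bottle, 28 mm across, 60 mm tall; origin at the centre of its underside
- dishes: bystander, to be left where it is: pair of clear culture dishes stacked, 92 mm across, 30 mm tall; origin at the centre of its underside
- penjar: bystander, to be left where it is: white ceramic pen jar with three pens, 82 mm across, 100 mm tall; origin at the centre of its underside
- objective: bystander, to be left where it is: brass microscope objective standing on its thread, 30 mm across, 42 mm tall; origin at the centre of its underside
- mouse: bystander, to be left where it is: black computer mouse, 100 x 60 x 33 mm; origin at the centre of its underside
- rack: bystander, to be left where it is: white slide rack with upright glass slides, 90 x 50 mm, 77 mm tall; origin at the centre of its underside

How it is judged:
By the outcome, as a careful person would: the job done as asked, in the order asked, and still so for the second after the job is handed in, with the robot touching nothing.
It also fails if it takes over 54 s, if anything falls off the work surface, if the arm or the gripper's body presses on something with over 40 N, if the wrist force passes 120 N, or if a joint passes its speed limit or range.

## Working session

There is one attempt and no reset: what is moved stays moved. The work goes in short steps, Python scripts to look and compute and a tool call to move; the robot and the scene stay as the last step left them, time stands still between calls to the robot, and variables do not carry over. Pictures are saved under pics/ and viewed, at most 10 in all, crops included, and the job is handed in when it is done.

Besides the shell and the picture viewer there is one more tool, called after "Request:" as name(argument=value, ...) on one line, values as JSON. jog_arm: Moves the arm, as the interface text tells. Its arguments: {"type":"object","properties":{"moves":{"type":"array"},"newtons":{"type":"number"}},"required":["moves"]}

```bash
mkdir -p pics; python3 - <<'E'
from bench import ctrl
import cv2,pickle
s=ctrl.get_state();print({k:(v if not hasattr(v,'round') else v) for k,v in s.items()},ctrl.grasp_offset)
for n in("scene","side"):
    i=ctrl.get_image(n);cv2.imwrite(f"pics/{n}0.png",i["pixels"][:,:,::-1]);pickle.dump(i,open(f"{n}.pkl","wb"))
    print({k:v for k,v in i.items() if k!="pixels"})
E
```

```text
{'time': 0.0, 'joint_positions': array([ 1.20010701,  0.32178718, -0.07009373,  1.45168453,  0.02264769,
        1.37078141, -0.05693011]), 'qd': array([-0.00081859,  0.00016735, -0.00110372, -0.00078402, -0.00073274,
       -0.00300805,  0.00029357]), 'joint_torque': array([ 2.22438493e-04, -4.91286206e+01, -4.03768821e-01, -3.12528920e+01,
       -6.38740626e-02,  4.37890913e-02,  1.86187690e-04]), 'position': array([ 0.24372236, -0.60198209,  0.22148007]), 'tool_rot': array([-3.08184876e+00, -6.00387081e-01,  7.80378181e-04]), 'ft_force': array([ 0.24049006, -0.80522065, -0.2557912 ]), 'torque': array([-0.02347836,  0.00694444,  0.00046002]), 'grip_force': 0.0, 'grip_width': 0.9975699315966572} 0.0187
{'fx': 546.7354197333827, 'fy': 546.7354197333827, 'cx': 318.76694084786425, 'cy': 236.68363542816203, 'xyz': array([1.21317677, 0.63801797, 0.850356  ]), 'rotation': array([0.42499914, 1.00063004, 2.18318793])}
{'fx': 484.85077275001856, 'fy': 484.85077275001856, 'cx': 318.0070730644865, 'cy': 231.62389658906, 'xyz': array([-0.0633693 ,  0.8800315 ,  0.77840007]), 'rotation': array([ 0.4227025 , -1.22730945, -2.24250431])}
```

View pics/scene0.png

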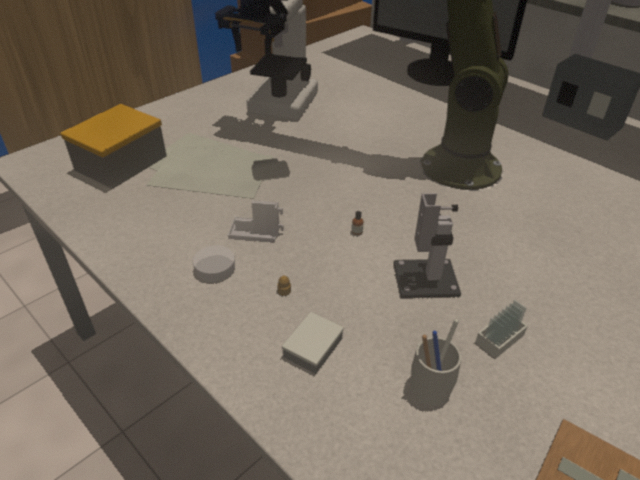

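View pics/side0.png

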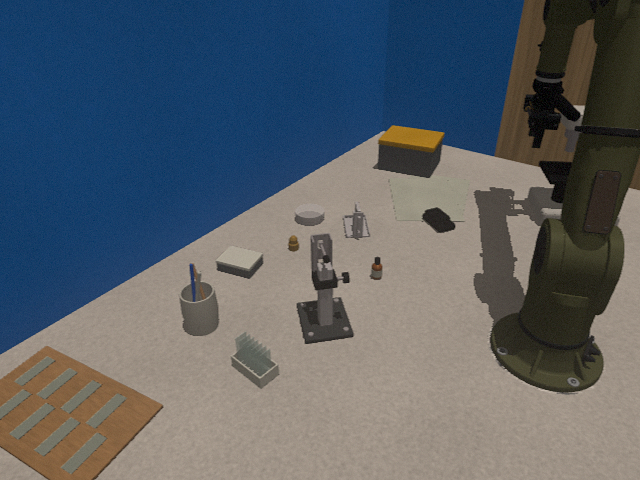

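The scene view shows the bracket at about (258,222), claws to the right, and the upright at (430,250). In the side view the bracket is at (357,225) and the upright at (322,290). I'll enlarge both.

```bash
cat > h.py <<'E'
import numpy as np,pickle,cv2
from scipy.spatial.transform import Rotation as R
def load(n): return pickle.load(open(n+".pkl","rb"))
def pose(i): return np.array(i["xyz"]),R.from_rotvec(i["rotation"]).as_matrix()
def ray(i,u,v):
    p,M=pose(i); d=M@np.array([(u-i["cx"])/i["fx"],-(v-i["cy"])/i["fy"],-1]); return p,d
def onz(i,u,v,z):
    p,d=ray(i,u,v); return p+d*(z-p[2])/d[2]
def proj(i,P):
    p,M=pose(i); c=M.T@(np.array(P)-p); return np.array([i["cx"]+i["fx"]*c[0]/-c[2], i["cy"]-i["fy"]*c[1]/-c[2]])
def tri(obs):
    A=np.zeros((3,3));b=np.zeros(3)
    for i,u,v in obs:
        p,d=ray(i,u,v);d=d/np.linalg.norm(d);Q=np.eye(3)-np.outer(d,d);A+=Q;b+=Q@p
    return np.linalg.solve(A,b)
def crop(i,x,y,w,h,W,H):
    return cv2.resize(i["pixels"][y:y+h,x:x+w,::-1],(W,H),interpolation=cv2.INTER_CUBIC)
E
python3 - <<'E'
from h import *
a,b=load("scene"),load("side")
t=[crop(a,215,190,80,60,400,300),crop(a,380,180,100,125,400,500)[:300] if 0 else crop(a,370,185,160,120,400,300),crop(b,320,195,80,60,400,300),crop(b,260,225,160,120,400,300)]
cv2.imwrite("pics/c1.png",np.vstack([np.hstack(t[:2]),np.hstack(t[2:])]))
E
```

```text
(no output)
```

View pics/c1.png

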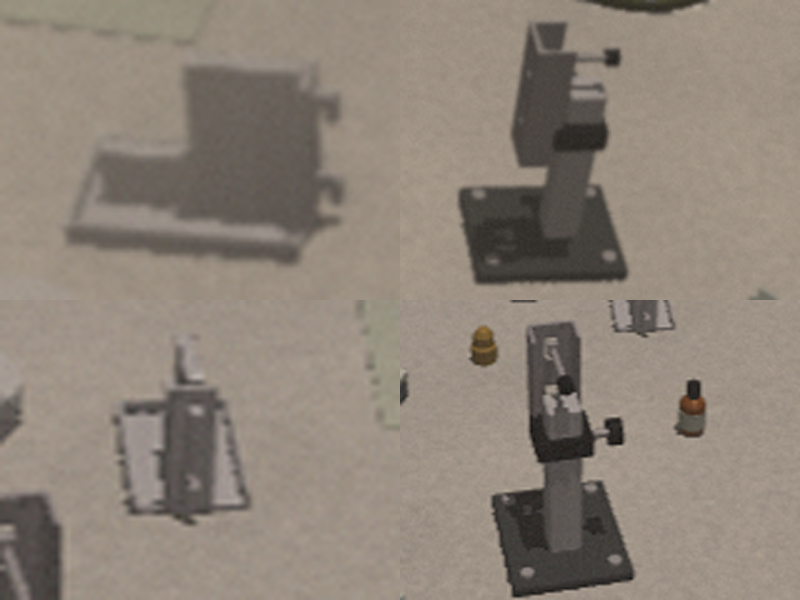

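The crops show the bracket's tray corners, with the back turned to the lower right (side view). The strip is a channel on the upright; its front face looks toward the bracket.

```bash
python3 - <<'E'
from h import *
np.set_printoptions(precision=4,suppress=True)
a,b=load("scene"),load("side")
A=lambda x,y:(a,215+x/5,190+y/5)
B=lambda x,y:(b,320+x/5,195+(y-300)/5)
C=lambda x,y:(a,370+(x-400)/2.5,185+y/2.5)
D=lambda x,y:(b,260+x/2.5,225+(y-300)/2.5)
print("tray near-left,near-right",onz(*A(70,240),0.0),onz(*A(297,258),0.0),"far left",onz(*A(98,140),.008))
print("side front", onz(*B(130,512),0),onz(*B(246,507),0),"rear",onz(*B(115,405),.006),onz(*B(225,400),.006))
print("web top scene: ",[onz(*A(x,y),.09) for x,y in((186,66),(300,70))])
print("back top side",[onz(*B(x,y),.087) for x,y in((168,388),(215,388))])
print("foot scene",[onz(*C(x,y),.01) for x,y in((460,190),(600,186),(626,270),(476,275))])
print("foot side",[onz(*D(x,y),.01) for x,y in((494,495),(602,483),(632,572),(513,585))])
print("strip top far corner tri",tri([C(530,24),D(528,326)]),tri([C(544,51),D(578,322)]),tri([C(530,24),D(578,322)]),tri([C(544,51),D(528,326)]))
print("oil",onz(b,377,278,0),"obj",onz(b,293.5,250,0))
E
```

```text
tray near-left,near-right [ 0.663  -0.2076  0.    ] [ 0.5941 -0.1225  0.    ] far left [ 0.6117 -0.2503  0.008 ]
side front [ 0.5914 -0.1225  0.    ] [ 0.5387 -0.1665  0.    ] rear [ 0.6623 -0.2115  0.006 ] [ 0.6095 -0.2564  0.006 ]
web top scene:  [array([ 0.6074, -0.1789,  0.09  ]), array([ 0.5717, -0.1401,  0.09  ])]
back top side [array([ 0.5724, -0.1301,  0.087 ]), array([ 0.5506, -0.1454,  0.087 ])]
foot scene [array([0.4522, 0.124 , 0.01  ]), array([0.357 , 0.2092, 0.01  ]), array([0.4285, 0.2854, 0.01  ]), array([0.5243, 0.2002, 0.01  ])]
foot side [array([ 0.206 , -0.0248,  0.01  ]), array([ 0.1287, -0.1019,  0.01  ]), array([0.0665, 0.0018, 0.01  ]), array([0.145, 0.078, 0.01 ])]
strip top far corner tri [0.2347 0.0001 0.1226] [ 0.2093 -0.0007  0.1115] [ 0.2054 -0.0204  0.1145] [0.238  0.0183 0.1188]
oil [ 0.4181 -0.0082  0.    ] obj [0.6761 0.018  0.    ]
```

```bash
python3 - <<'E'
from h import *
np.set_printoptions(precision=4,suppress=True)
a,b=load("scene"),load("side")
C=lambda x,y:(a,370+(x-400)/2.5,185+y/2.5)
D=lambda x,y:(b,260+(x-400)/2.5,225+(y-300)/2.5)
print("foot side",[onz(*D(x,y),.01) for x,y in((494,495),(602,483),(632,572),(513,585))])
print("strip top tri",tri([C(530,24),D(528,326)]),tri([C(544,51),D(578,322)]),tri([C(530,24),D(578,322)]),tri([C(544,51),D(528,326)]))
E
```

```text
foot side [array([0.5168, 0.1983, 0.01  ]), array([0.4424, 0.1231, 0.01  ]), array([0.3524, 0.2078, 0.01  ]), array([0.4284, 0.2823, 0.01  ])]
strip top tri [0.4717 0.1866 0.2251] [0.4456 0.1728 0.2068] [0.4448 0.1624 0.2135] [0.4723 0.1962 0.2182]
```

```bash
cat >> h.py <<'E'
def yawR(deg,tilt=0):  # tool x at yaw, z down
    c,s=np.cos(np.radians(deg)),np.sin(np.radians(deg))
    return np.array([[c,s,0],[s,-c,0],[0,0,-1.]])@R.from_euler('y',tilt,degrees=True).as_matrix()
def plan(s,tcp,M):
    R0=R.from_rotvec(s["tool_rot"]).as_matrix()
    d=R0.T@(np.array(tcp)-s["position"])/.3; w=R.from_matrix(R0.T@M).as_rotvec()/np.radians(60)
    return np.round(np.r_[d,w],4)
def wrist(ctrl,name=None):
    s=ctrl.get_state(); i=dict(ctrl.get_image("wrist"))
    T=np.eye(4);T[:3,:3]=R.from_rotvec(s["tool_rot"]).as_matrix();T[:3,3]=s["position"]
    W=T@np.array(i["tool_from_camera"]); i["xyz"]=W[:3,3]; i["rotation"]=R.from_matrix(W[:3,:3]).as_rotvec()
    if name: pickle.dump(i,open(name+".pkl","wb")); cv2.imwrite(f"pics/{name}.png",i["pixels"][:,:,::-1])
    return s,i
E
python3 - <<'E'
from h import *; from bench import ctrl
np.set_printoptions(precision=4,suppress=True)
s,i=wrist(ctrl); print(i["tool_from_camera"],i["fx"],{k for k in i})
g=np.array([.5846,-.1679])
print(plan(s,[*g,.20],yawR(128.8)), yawR(22.0)@[1,0,0], R.from_rotvec(s["tool_rot"]).as_matrix())
E
```

```text
[[-0.      0.9664  0.2571  0.0707]
 [ 1.      0.0002 -0.0006 -0.0007]
 [-0.0006  0.2571 -0.9664 -0.1613]
 [ 0.      0.      0.      1.    ]] 429.39960169702783 {'cx', 'pixels', 'xyz', 'cy', 'fx', 'tool_from_camera', 'rotation', 'fy'}
[ 1.5964 -0.9146  0.0733 -0.0012 -0.0014 -1.7792] [0.9272 0.3746 0.    ] [[ 0.9269  0.3754 -0.0008]
 [ 0.3754 -0.9269  0.0015]
 [-0.0001 -0.0017 -1.    ]]
```

Request:
jog_arm(moves=[0.2, -0.11, 0, 0, 0, -0.17, 1, 0.4, -0.22, 0, 0, 0, -0.34, 1, 0.6, -0.33, 0, 0, 0, -0.5, 1, 0.75, -0.44, 0, 0, 0, -0.66, 1, 0.9, -0.5, 0, 0, 0, -0.8, 1, 1, -0.57, 0, 0, 0, -0.95, 1, 1, -0.57, 0, 0, 0, -1, 1, 1, -0.57, 0, 0, 0, -1, 1])

```text
time: 1.15
position: [0.4578, -0.331, 0.2223]
tool_rot: [-2.37, -2.062, 0.001]
ft_force: [-0.0, 0.2, 0.3]
grip_width: 0.997
grip_force: 0.0
```

```bash
python3 - <<'E'
from h import *; from bench import ctrl
np.set_printoptions(precision=4,suppress=True)
s=ctrl.get_state();print(s["time"],s["position"],plan(s,[.5846,-.1679,.18],yawR(128.8)))
E
```

```text
1.15 [ 0.4578 -0.331   0.2223] [ 0.5969  0.3435  0.1407 -0.0006 -0.0002 -0.779 ]
```

Request:
jog_arm(moves=[0.15, 0.09, 0.04, 0, 0, -0.17, 1, 0.3, 0.18, 0.08, 0, 0, -0.34, 1, 0.45, 0.26, 0.11, 0, 0, -0.5, 1, 0.55, 0.32, 0.14, 0, 0, -0.66, 1, 0.597, 0.344, 0.14, 0, 0, -0.779, 1, 0.597, 0.344, 0.14, 0, 0, -0.779, 1, 0.597, 0.344, 0.14, 0, 0, -0.779, 1, 0.597, 0.344, 0.14, 0, 0, -0.779, 1])

```text
time: 2.15
position: [0.5842, -0.17, 0.1806]
tool_rot: [1.363, 2.83, -0.001]
ft_force: [-0.1, -0.4, 0.4]
grip_width: 1.003
grip_force: 0.0
```

```bash
python3 - <<'E'
from h import *; from bench import ctrl
np.set_printoptions(precision=4,suppress=True)
s,i=wrist(ctrl,"w1");print(s["position"])
x=np.array([-.627,.779,0]);y=np.array([-.779,-.627,0])
g=np.array([.5846,-.1679,.078])
for n,P in dict(grip=g,webtopfront=g+[0,0,.012]+.03*x,webtoprear=g+[0,0,.012]-.026*x,tray=g-.082*x-[0,0,.078]).items(): print(n,proj(i,P))
E
```

```text
[ 0.5842 -0.17    0.1806]
grip [323.8305 231.6744]
webtopfront [323.6989 187.713 ]
webtoprear [324.0459 276.8445]
tray [323.9198 300.7683]
```

View pics/w1.png

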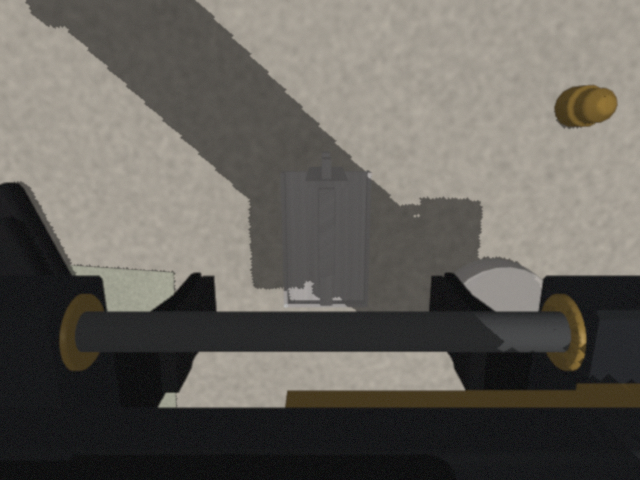

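The wrist view shows the bracket's web at u≈327 (318–336), its front end near v=187, and it is aligned with the tool. That is about 1.8 mm off in tool y, which I'll correct. Next I descend and grip.

Request:
jog_arm(moves=[0.005, 0.011, 0.1, 0, 0, 0, 1, 0.005, 0.011, 0.22, 0, 0, 0, 1, 0.005, 0.011, 0.33, 0, 0, 0, 1, 0.005, 0.011, 0.404, 0, 0, 0, 1, 0.005, 0.011, 0.404, 0, 0, 0, 1, 0.005, 0.011, 0.404, 0, 0, 0, -1, 0.005, 0.011, 0.404, 0, 0, 0, -1, 0.005, 0.011, 0.404, 0, 0, 0, -1], newtons=45)

```text
time: 3.2
position: [0.5871, -0.1653, 0.0604]
tool_rot: [1.357, 2.831, -0.0]
ft_force: [-0.2, -0.3, 0.0]
grip_width: 0.745
grip_force: 0.0
```

Request:
jog_arm(moves=[0, 0, 0, 0, 0, 0, -1, 0, 0, 0, 0, 0, 0, -1, 0, 0, 0, 0, 0, 0, -1, 0, 0, -0.03, 0, 0, 0, -1, 0, 0, -0.1, 0, 0, 0, -1, 0, 0, -0.2, 0, 0, 0, -1, 0, 0, -0.2, 0, 0, 0, -1, 0, 0, -0.2, 0, 0, 0, -1])

```text
time: 4.2
position: [0.5865, -0.1651, 0.1199]
tool_rot: [1.357, 2.832, -0.0]
ft_force: [-0.3, 1.1, 0.5]
grip_width: 0.01
grip_force: 0.0
```

The gripper closed too slowly and I lifted too soon. I'll open it and take a look.

Request:
jog_arm(moves=[0, 0, -0.2, 0, 0, 0, 1, 0, 0, -0.2, 0, 0, 0, 1, 0, 0, -0.2, 0, 0, 0, 1, 0, 0, -0.2, 0, 0, 0, 1, 0, 0, -0.2, 0, 0, 0, 1, 0, 0, -0.2, 0, 0, 0, 1, 0, 0, -0.2, 0, 0, 0, 1, 0, 0, -0.2, 0, 0, 0, 1])

```text
time: 5.2
position: [0.5865, -0.165, 0.1793]
tool_rot: [1.358, 2.833, -0.0]
ft_force: [-0.2, -0.3, 0.1]
grip_width: 0.835
grip_force: 0.0
```

```bash
python3 - <<'E'
from h import *; from bench import ctrl
np.set_printoptions(precision=4,suppress=True)
s,i=wrist(ctrl,"w2");print(s["position"],s["grip_width"])
x=np.array([-.627,.779,0])
g=np.array([.586,-.1668,.078])
for n,P in dict(grip=g,webtopfront=g+[0,0,.012]+.03*x,webtoprear=g+[0,0,.012]-.026*x,trayrear=g-.082*x-[0,0,.078],trayfront=g+.03*x-[0,0,.078]).items(): print(n,proj(i,P))
E
```

```text
[ 0.5865 -0.165   0.1793] 0.8353561683191513
grip [318.7923 236.1005]
webtopfront [318.4906 192.3582]
webtoprear [318.7654 281.452 ]
trayrear [319.7592 304.2107]
trayfront [319.4348 173.5387]
```

View pics/w2.png

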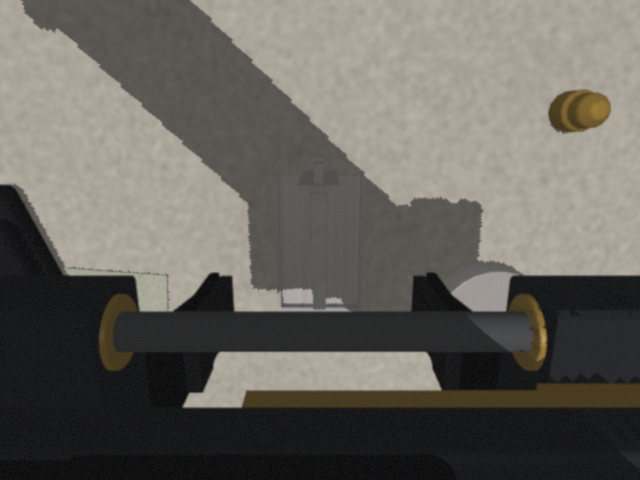

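The bracket hasn't moved: web at u≈319, as predicted. I'll try the grip again and allow more time to close.

Request:
jog_arm(moves=[0, 0, 0.1, 0, 0, 0, 0, 0, 0, 0.22, 0, 0, 0, 0, 0, 0, 0.33, 0, 0, 0, 0, 0, 0, 0.4, 0, 0, 0, 0, 0, 0, 0.4, 0, 0, 0, -0.5, 0, 0, 0.4, 0, 0, 0, -1, 0, 0, 0.4, 0, 0, 0, -1, 0, 0, 0.4, 0, 0, 0, -1])

```text
time: 6.25
position: [0.5868, -0.1657, 0.0604]
tool_rot: [1.357, 2.832, -0.001]
ft_force: [-2.5, -1.1, 3.3]
grip_width: 0.145
grip_force: 1.5
```

Request:
jog_arm(moves=[0, 0, 0, 0, 0, 0, -1, 0, 0, 0, 0, 0, 0, -1, 0, 0, 0, 0, 0, 0, -1, 0, 0, 0, 0, 0, 0, -1, 0, 0, 0, 0, 0, 0, -1, 0, 0, 0, 0, 0, 0, -1, 0, 0, 0, 0, 0, 0, -1, 0, 0, 0, 0, 0, 0, -1])

```text
time: 7.25
position: [0.5864, -0.1655, 0.0597]
tool_rot: [1.358, 2.833, -0.001]
ft_force: [-3.5, -1.9, 4.8]
grip_width: 0.108
grip_force: 44.8
```

```bash
python3 - <<'E'
from h import *; from bench import ctrl
np.set_printoptions(precision=4,suppress=True)
s=ctrl.get_state();print(plan(s,[.510,.1316,.21],yawR(137)))
E
```

```text
[ 0.9314  0.4215 -0.5018 -0.0006  0.0005 -0.1371]
```

Request:
jog_arm(moves=[0, 0, -0.05, 0, 0, 0, -1, 0, 0, -0.2, 0, 0, 0, -1, 0, 0, -0.35, 0, 0, 0, -1, 0.1, 0.04, -0.5, 0, 0, 0, -1, 0.25, 0.11, -0.5, 0, 0, 0, -1, 0.4, 0.18, -0.5, 0, 0, -0.05, -1, 0.53, 0.24, -0.5, 0, 0, -0.1, -1, 0.6, 0.27, -0.5, 0, 0, -0.137, -1])

```text
time: 8.25
position: [0.5362, 0.0295, 0.2095]
tool_rot: [1.142, 2.926, 0.001]
ft_force: [0.0, 0.2, -3.3]
grip_width: 0.109
grip_force: 44.8
```

```bash
python3 - <<'E'
from h import *; from bench import ctrl
np.set_printoptions(precision=4,suppress=True)
s=ctrl.get_state();print(plan(s,[.510,.1316,.21],yawR(137)))
E
```

```text
[ 0.2947  0.1913 -0.0016  0.0005 -0.      0.0059]
```

Request:
jog_arm(moves=[0.1, 0.06, 0, 0, 0, 0, -1, 0.17, 0.11, 0, 0, 0, 0, -1, 0.23, 0.15, 0, 0, 0, 0, -1, 0.27, 0.18, 0, 0, 0, 0, -1, 0.295, 0.191, 0, 0, 0, 0.006, -1, 0.295, 0.191, 0, 0, 0, 0.006, -1, 0.295, 0.191, 0, 0, 0, 0.006, -1, 0.295, 0.191, 0, 0, 0, 0.006, -1])

```text
time: 9.25
position: [0.5115, 0.1274, 0.2093]
tool_rot: [1.162, 2.919, -0.001]
ft_force: [0.5, -0.9, -1.9]
grip_width: 0.112
grip_force: 44.8
```

```bash
python3 - <<'E'
from h import *; from bench import ctrl
np.set_printoptions(precision=4,suppress=True)
s,i=wrist(ctrl,"w3");print(s["position"],s["tool_rot"])
x=np.array([-.731,.682,0])
m=np.array([.4586,.1793,.216]);y=np.array([.682,.731,0])
print(proj(i,m),proj(i,m+.021*y),proj(i,m-.021*y))
# clean views for the face: scene
a=dict(ctrl.get_image("scene"));pickle.dump(a,open("scene3.pkl","wb"))
a0=load("scene")
I=i["pixels"][:,:,::-1]
t1=cv2.resize(I[0:300,170:470],(400,400),interpolation=cv2.INTER_CUBIC)
t2=crop(a0,400,185,50,75,400,600); t2=cv2.convertScaleAbs(t2,alpha=1.8)
t1=np.vstack([t1,np.zeros((200,400,3),np.uint8)]); q=crop(a,380,160,100,50,400,200); t1[400:]=q
cv2.imwrite("pics/c3.png",np.hstack([t1,t2]))
E
```

```text
[0.5115 0.1274 0.2093] [ 1.1624  2.9185 -0.0005]
[324.0483 108.6073] [384.7904 108.1446] [263.3383 109.0697]
```

View pics/c3.png

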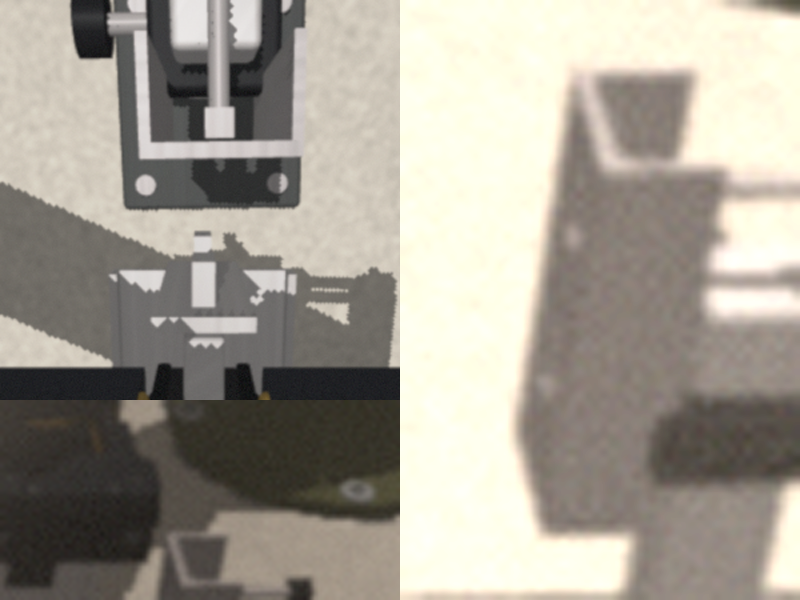

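The wrist crop shows the strip's top edge centred at u≈335, v≈117.5, with its flanges parallel to the image columns, so the yaw is good. The bracket and claw are centred at u≈322.4. The scene crop shows the strip's corners and both slots. Next I work out the offsets.

```bash
python3 - <<'E'
from h import *; from bench import ctrl
np.set_printoptions(precision=4,suppress=True)
i=load("w3");a=load("scene");b=load("side");s=ctrl.get_state();print(s["position"])
R0=R.from_rotvec(s["tool_rot"]).as_matrix()
tl=lambda P:R0.T@(P-s["position"])
x=R0[:,0];y=R0[:,1];print("yaw",np.degrees(np.arctan2(x[1],x[0])))
for z in(.211,.215,.219,.223):
    m=onz(i,335,117.5,z)
    L,Rr=onz(i,273.5,118.5,z),onz(i,396.5,116.5,z)
    print(z,"mid",m,"tool",tl(m),"w",np.linalg.norm(L-Rr))
    for n,k,h in(("far-top",-1,0),("near-top",1,0),("near-bot",1,.118),("far-bot",-1,.118),("slU",0,.026),("slL",0,.076)):
        print("   ",n,proj(a,m+k*.021*y-[0,0,h]))
print("obs far-top (421.9,194) near-top (425.6,206.25) nb (417.9,251.5) fb (414.75,239.4) slots (421.6,214.6),(418.25,232.9)")
print("claw tip tool",tl(onz(i,322.3,175,.218)),"web",tl(onz(i,322.3,200,.24)))
E
```

```text
[0.5114 0.1277 0.2093]
yaw 136.59467468995626
0.211 mid [0.4635 0.1801 0.211 ] tool [ 0.0708  0.0052 -0.0017] w 0.04412612745907488
    far-top [421.1821 196.0376]
    near-top [424.8282 209.0217]
    near-bot [417.0417 254.4584]
    far-bot [413.8516 241.0819]
    slU [421.2216 212.9521]
    slL [417.9938 232.2862]
0.215 mid [0.4634 0.18   0.215 ] tool [ 0.0708  0.0051 -0.0057] w 0.04302007120691191
    far-top [421.434  194.3643]
    near-top [425.0965 207.3286]
    near-bot [417.2743 252.9825]
    far-bot [414.0709 239.6176]
    slU [421.4734 211.3197]
    slL [418.2309 230.7451]
0.219 mid [0.4633 0.18   0.219 ] tool [ 0.0708  0.005  -0.0097] w 0.041914014954748995
    far-top [421.6871 192.6833]
    near-top [425.3661 205.6274]
    near-bot [417.5079 251.4999]
    far-bot [414.2911 238.147 ]
    slU [421.7263 209.6796]
    slL [418.4691 229.197 ]
0.223 mid [0.4632 0.1799 0.223 ] tool [ 0.0708  0.0049 -0.0137] w 0.040807958702586
    far-top [421.9414 190.9944]
    near-top [425.637  203.9179]
    near-bot [417.7426 250.0107]
    far-bot [414.5122 236.6699]
    slU [421.9804 208.0319]
    slL [418.7084 227.642 ]
obs far-top (421.9,194) near-top (425.6,206.25) nb (417.9,251.5) fb (414.75,239.4) slots (421.6,214.6),(418.25,232.9)
claw tip tool [ 0.0511  0.0006 -0.0087] web [ 0.0462  0.0006 -0.0307]
```

The strip top is at z≈0.217, so the lower slot edge is at ≈0.129. The lateral correction is +4.5 mm, and the gap from back to face is about 38 mm.

Request:
jog_arm(moves=[0, 0.005, 0.03, 0, 0, 0, -1, 0, 0.01, 0.06, 0, 0, 0, -1, 0.01, 0.015, 0.085, 0, 0, 0, -1, 0.02, 0.015, 0.089, 0, 0, 0, -1, 0.035, 0.015, 0.089, 0, 0, 0, -1, 0.05, 0.015, 0.089, 0, 0, 0, -1, 0.05, 0.015, 0.089, 0, 0, 0, -1, 0.05, 0.015, 0.089, 0, 0, 0, -1])

```text
time: 10.35
position: [0.5035, 0.1417, 0.1828]
tool_rot: [1.16, 2.919, -0.0]
ft_force: [-0.4, -0.8, -2.5]
grip_width: 0.113
grip_force: 44.8
```

```bash
python3 - <<'E'
from h import *; from bench import ctrl
np.set_printoptions(precision=4,suppress=True)
s,i=wrist(ctrl,"w4");print(s["position"],s["ft_force"])
R0=R.from_rotvec(s["tool_rot"]).as_matrix();m=np.array([.46335,.180,.217]);e=.129
print("face in tool",R0.T@(m-s["position"]),"yaw",np.degrees(np.arctan2(R0[1,0],R0[0,0])))
a=dict(ctrl.get_image("scene"));pickle.dump(a,open("scene4.pkl","wb"))
t1=cv2.resize(i["pixels"][0:300,170:470,::-1],(400,400),interpolation=cv2.INTER_CUBIC)
t2=cv2.convertScaleAbs(crop(a,385,180,70,70,400,400),alpha=1.6)
cv2.imwrite("pics/c4.png",np.hstack([t1,t2]))
E
```

```text
[0.5035 0.1417 0.1828] [-0.4329 -0.8135 -2.5494]
face in tool [ 0.0555  0.0003 -0.0342] yaw 136.63982058742957
```

View pics/c4.png

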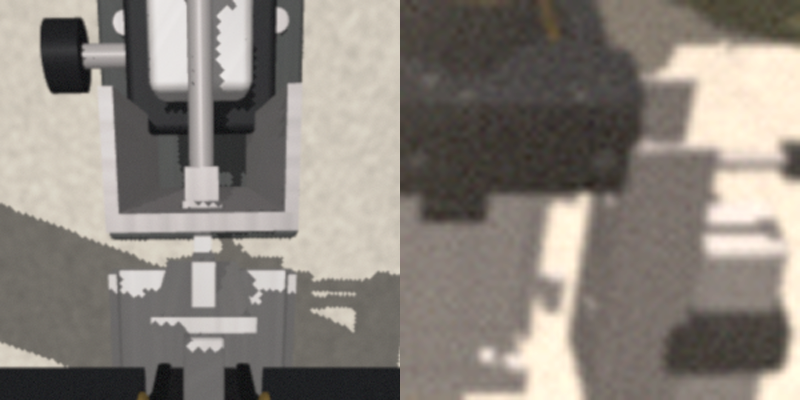

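The claw (203) and the strip and pin (202) are centred in the wrist crop. The strip is turned about 0.9° relative to the tool. I'll make that small correction and move in slowly, watching the force.

Request:
jog_arm(moves=[0, 0.002, -0.003, 0, 0, -0.015, -1, 0.01, 0.002, -0.003, 0, 0, -0.015, -1, 0.02, 0.002, -0.003, 0, 0, -0.015, -1, 0.025, 0.002, -0.003, 0, 0, -0.015, -1, 0.03, 0.002, -0.003, 0, 0, -0.015, -1, 0.035, 0.002, -0.003, 0, 0, -0.015, -1, 0.04, 0.002, -0.003, 0, 0, -0.015, -1, 0.04, 0.002, -0.003, 0, 0, -0.015, -1])

```text
time: 11.45
position: [0.495, 0.1506, 0.1835]
tool_rot: [1.137, 2.929, -0.0]
ft_force: [-0.2, 0.4, -3.0]
grip_width: 0.113
grip_force: 44.8
```

Request:
jog_arm(moves=[0.003, 0, 0, 0, 0, 0, -1, 0.005, 0, 0, 0, 0, 0, -1, 0.008, 0, 0, 0, 0, 0, -1, 0.01, 0, 0, 0, 0, 0, -1, 0.013, 0, 0, 0, 0, 0, -1, 0.015, 0, 0, 0, 0, 0, -1, 0.017, 0, 0, 0, 0, 0, -1, 0.017, 0, 0, 0, 0, 0, -1])

```text
time: 12.45
position: [0.4915, 0.1537, 0.1836]
tool_rot: [1.138, 2.928, -0.0]
ft_force: [1.5, -0.9, -2.6]
grip_width: 0.108
grip_force: 44.8
```

Request:
jog_arm(moves=[0.002, 0, 0, 0, 0, 0, -1, 0.004, 0, 0, 0, 0, 0, -1, 0.006, 0, 0, 0, 0, 0, -1, 0.008, 0, 0, 0, 0, 0, -1, 0.01, 0, 0, 0, 0, 0, -1, 0.01, 0, 0, 0, 0, 0, -1, 0.01, 0, 0, 0, 0, 0, -1, 0.01, 0, 0, 0, 0, 0, -1])

```text
time: 13.45
position: [0.4891, 0.156, 0.1835]
tool_rot: [1.137, 2.928, -0.0]
ft_force: [1.2, -2.3, -2.7]
grip_width: 0.109
grip_force: 44.8
```

```bash
python3 - <<'E'
from h import *; from bench import ctrl
np.set_printoptions(precision=4,suppress=True)
s,i=wrist(ctrl,"w5");print(s["position"],s["ft_force"],s["torque"])
R0=R.from_rotvec(s["tool_rot"]).as_matrix();m=np.array([.46335,.180,.217])
print("face in tool",R0.T@(m-s["position"]),"F tool",R0.T@s["ft_force"])
a=dict(ctrl.get_image("scene"))
t1=cv2.resize(i["pixels"][50:250,220:420,::-1],(400,400),interpolation=cv2.INTER_CUBIC)
t2=cv2.convertScaleAbs(crop(a,385,180,70,70,400,400),alpha=1.6)
cv2.imwrite("pics/c5.png",np.hstack([t1,t2]))
E
```

```text
[0.4891 0.156  0.1835] [ 1.1927 -2.2986 -2.7381] [-0.2397 -0.5139 -0.0186]
face in tool [ 0.0352  0.0003 -0.0335] F tool [-2.4313 -0.8908  2.7383]
```

View pics/c5.png

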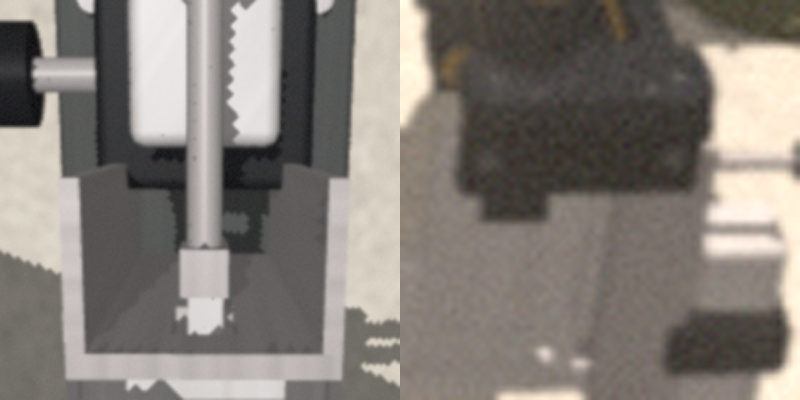

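The upper claw now shows behind the plate at (206,315), pushing the pin block back. Both claws are in, and about 2 mm is left to flush.

Request:
jog_arm(moves=[0.001, 0, 0, 0, 0, 0, -1, 0.002, 0, 0, 0, 0, 0, -1, 0.003, 0, 0, 0, 0, 0, -1, 0.004, 0, 0, 0, 0, 0, -1, 0.005, 0, 0, 0, 0, 0, -1, 0.006, 0, 0, 0, 0, 0, -1, 0.007, 0, 0, 0, 0, 0, -1, 0.007, 0, 0, 0, 0, 0, -1])

```text
time: 14.55
position: [0.4876, 0.1573, 0.1835]
tool_rot: [1.138, 2.928, -0.0]
ft_force: [3.4, -2.1, -2.4]
grip_width: 0.112
grip_force: 44.8
```

Request:
jog_arm(moves=[0.001, 0, 0, 0, 0, 0, -1, 0.002, 0, 0, 0, 0, 0, -1, 0.003, 0, 0, 0, 0, 0, -1, 0.004, 0, 0, 0, 0, 0, -1, 0.005, 0, 0, 0, 0, 0, -1, 0.006, 0, 0, 0, 0, 0, -1, 0.006, 0, 0, 0, 0, 0, -1, 0.006, 0, 0, 0, 0, 0, -1])

```text
time: 15.55
position: [0.4875, 0.1573, 0.1836]
tool_rot: [1.138, 2.925, -0.0]
ft_force: [5.9, -4.7, -4.5]
grip_width: 0.108
grip_force: 44.8
```

Flush contact at about 7.5 N. I'll ease off slightly and go down.

Request:
jog_arm(moves=[-0.003, 0, 0, 0, 0, 0, -1, -0.003, 0, 0.003, 0, 0, 0, -1, -0.003, 0, 0.006, 0, 0, 0, -1, -0.003, 0, 0.009, 0, 0, 0, -1, -0.003, 0, 0.012, 0, 0, 0, -1, -0.003, 0, 0.016, 0, 0, 0, -1, -0.003, 0, 0.02, 0, 0, 0, -1, -0.003, 0, 0.02, 0, 0, 0, -1])

```text
time: 16.55
position: [0.4881, 0.1577, 0.1789]
tool_rot: [1.137, 2.926, 0.001]
ft_force: [3.7, -3.2, 2.8]
grip_width: 0.11
grip_force: 44.8
```

Request:
jog_arm(moves=[0, 0, 0.002, 0, 0, 0, -1, 0, 0, 0.004, 0, 0, 0, -1, 0, 0, 0.006, 0, 0, 0, -1, 0, 0, 0.008, 0, 0, 0, -1, 0, 0, 0.01, 0, 0, 0, -1, 0, 0, 0.012, 0, 0, 0, -1, 0, 0, 0.012, 0, 0, 0, -1, 0, 0, 0.012, 0, 0, 0, -1])

```text
time: 17.55
position: [0.488, 0.1578, 0.1757]
tool_rot: [1.137, 2.926, 0.001]
ft_force: [2.7, -5.4, 6.3]
grip_width: 0.11
grip_force: 44.8
```

Request:
jog_arm(moves=[0, 0, 0.002, 0, 0, 0, -1, 0, 0, 0.004, 0, 0, 0, -1, 0, 0, 0.006, 0, 0, 0, -1, 0, 0, 0.008, 0, 0, 0, -1, 0, 0, 0.01, 0, 0, 0, -1, 0, 0, 0.011, 0, 0, 0, -1, 0, 0, 0.011, 0, 0, 0, -1, 0, 0, 0.011, 0, 0, 0, -1])

```text
time: 18.55
position: [0.4883, 0.1578, 0.1731]
tool_rot: [1.137, 2.925, 0.001]
ft_force: [0.5, -4.4, 9.6]
grip_width: 0.109
grip_force: 44.8
```

```bash
python3 - <<'E'
from h import *; from bench import ctrl
np.set_printoptions(precision=4,suppress=True)
s,i=wrist(ctrl,"w6");print(s["position"],s["ft_force"])
E
```

```text
[0.4883 0.1578 0.1731] [ 0.4957 -4.4023  9.6291]
```

Request:
jog_arm(moves=[0, 0, 0.002, 0, 0, 0, -1, 0, 0, 0.004, 0, 0, 0, -1, 0, 0, 0.006, 0, 0, 0, -1, 0, 0, 0.008, 0, 0, 0, -1, 0, 0, 0.008, 0, 0, 0, -1, 0, 0, 0.008, 0, 0, 0, -1, 0, 0, 0.008, 0, 0, 0, -1, 0, 0, 0.008, 0, 0, 0, -1])

```text
time: 19.6
position: [0.4889, 0.1575, 0.1724]
tool_rot: [1.136, 2.923, -0.0]
ft_force: [-0.7, -7.1, 19.7]
grip_width: 0.111
grip_force: 45.0
```

```bash
python3 - <<'E'
from h import *; from bench import ctrl
np.set_printoptions(precision=4,suppress=True)
s,i=wrist(ctrl,"w7");print(s["position"],s["ft_force"])
t=[cv2.resize(j["pixels"][50:250,220:420,::-1],(400,400),interpolation=cv2.INTER_CUBIC) for j in (load("w6"),i)]
cv2.imwrite("pics/c7.png",np.hstack(t))
E
```

```text
[0.4889 0.1575 0.1724] [-0.65   -7.1268 19.748 ]
```

View pics/c7.png

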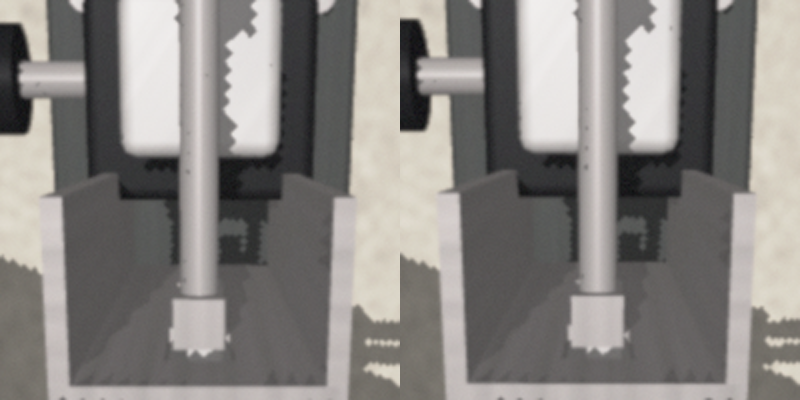

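The pin block has moved forward towards the plate compared with before, and the force has risen sharply to 20 N, so the bracket is at its stop. I'll relieve the load, then open the fingers.

Request:
jog_arm(moves=[0, 0, -0.003, 0, 0, 0, -1, 0, 0, -0.005, 0, 0, 0, -1, 0, 0, -0.005, 0, 0, 0, -1, 0, 0, -0.005, 0, 0, 0, -1, 0, 0, -0.005, 0, 0, 0, -1, 0, 0, -0.005, 0, 0, 0, -1, 0, 0, -0.005, 0, 0, 0, -1, 0, 0, -0.005, 0, 0, 0, -1])

```text
time: 20.65
position: [0.4887, 0.1575, 0.1726]
tool_rot: [1.137, 2.924, 0.0]
ft_force: [1.7, -4.9, 11.4]
grip_width: 0.107
grip_force: 44.9
```

Request:
jog_arm(moves=[0, 0, 0, 0, 0, 0, 0, 0, 0, 0, 0, 0, 0, 0, 0, 0, 0, 0, 0, 0, 0, 0, 0, 0, 0, 0, 0, 0, 0, 0, 0, 0, 0, 0, 0, 0, 0, 0, 0, 0, 0, 0, 0, 0, 0, 0, 0, 0, 0, 0, 0, 0, 0, 0, 0, 0])

```text
time: 21.65
position: [0.4869, 0.158, 0.1697]
tool_rot: [1.137, 2.928, -0.0]
ft_force: [-0.6, 0.2, -0.3]
grip_width: 0.505
grip_force: 0.0
```

```bash
python3 - <<'E'
from h import *; from bench import ctrl
s,i=wrist(ctrl,"w8");print(s["position"],s["ft_force"],s["grip_width"])
E
```

```text
[0.48685862 0.15796298 0.16971429] [-0.61363665  0.20379372 -0.29760734] 0.504682281960657
```

Released cleanly. I'll retract straight up, then back off and look.

Request:
jog_arm(moves=[-0.005, 0, -0.02, 0, 0, 0, 0, -0.005, 0, -0.08, 0, 0, 0, 0, -0.005, 0, -0.15, 0, 0, 0, 0, -0.005, 0, -0.25, 0, 0, 0, 0, -0.1, 0, -0.35, 0, 0, 0, 0, -0.15, 0, -0.35, 0, 0, 0, 0, -0.15, 0, -0.35, 0, 0, 0, 0, -0.15, 0, -0.35, 0, 0, 0, 0])

```text
time: 22.7
position: [0.519, 0.1284, 0.2739]
tool_rot: [-1.135, -2.927, 0.001]
ft_force: [0.3, -0.1, 0.5]
grip_width: 0.499
grip_force: 0.0
```

```bash
python3 - <<'E'
from h import *; from bench import ctrl
np.set_printoptions(precision=4,suppress=True)
s,i=wrist(ctrl,"w9");print(s["time"],s["position"],s["ft_force"])
a=dict(ctrl.get_image("scene"));b=dict(ctrl.get_image("side"))
t=[cv2.resize(load("w8")["pixels"][50:250,220:420,::-1],(400,400),interpolation=cv2.INTER_CUBIC),
 cv2.resize(i["pixels"][0:200,220:420,::-1],(400,400),interpolation=cv2.INTER_CUBIC)]
t2=[cv2.convertScaleAbs(crop(a,375,185,100,50,400,200),alpha=1.6),crop(a,375,220,100,50,400,200)]
cv2.imwrite("pics/c9.png",np.vstack([np.hstack(t),np.hstack(t2)]))
# predicted bracket web top, rear end, for home e=.129,.131 & +6mm
x=np.array([-.738,.675,0]);m=np.array([.46335,.180,0])
for d in(0,.002,.006):
    P=m-.0345*x+[0,0,.1726+.0183+.012+d]
    print(d,proj(i,P+.03*x),proj(i,P-.026*x),proj(a,P+.03*x),proj(a,P-.026*x))
E
```

```text
22.7 [0.519  0.1284 0.2739] [ 0.3418 -0.0594  0.4824]
0 [322.1187 117.6406] [322.0325 221.9523] [420.1226 205.7295] [391.687  206.2175]
0.002 [322.1133 117.6238] [322.0268 222.7877] [420.2559 204.9145] [391.7859 205.4015]
0.006 [322.1024 117.5892] [322.0151 224.5   ] [420.5234 203.2785] [391.9845 203.7635]
```

View pics/c9.png

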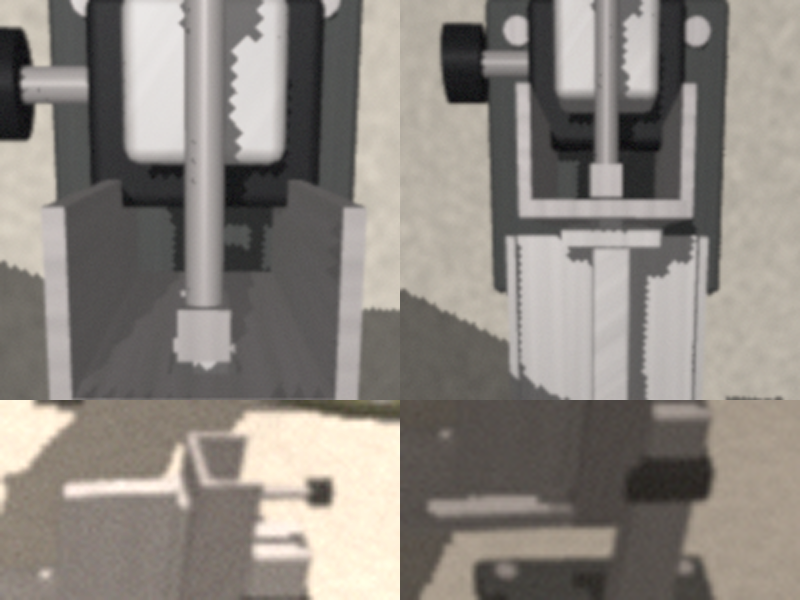

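The bracket hangs level and flush. Its web top is at v≈207 in the scene view; if it had popped up 6 mm it would be at about 204. The pin block sits close behind the plate again, so it is locked. The gripper is well clear.

```bash
python3 -c "
from bench import ctrl
print(ctrl.close_job())"
```

```text
the job is handed in; nothing more can be done
None
```

The bracket is hooked into both slots, pressed flush and down to its stop, and released after about 23 s, and the job is handed in; in the last pictures the pin looks snapped out over the claw, though I could only judge the lock by eye.

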